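# Rock the bearing levers, find the worn one, ring it as a reject

### The arm

A 7-joint arm with a two-finger parallel gripper is mounted at the origin on a cart in front of the work surface, level with it; the furniture and walls round the work are solid. World frame = base frame: x ahead of the robot, y to its left, z up, the work surface at z = 0. Lengths are in mm, angles in rad, forces in N, time in s.
With the tool pointing down it reaches from about 400 to 875 mm from the base axis. Payload 6.5 kg.
Tool frame: the origin (TCP) lies midway between the tips of the shut fingers; the grasp point (between the pads) lies 19 mm behind it (r.tcp_to_grasp is the distance from the TCP to the grasp point, in mm); z points along the fingers, y is the direction in which the jaws open and shut (so a half turn about z gives the same grasp; the last joint's range is limited). The gripper opens to 85 mm and grips with 20 to 120 N. Pads are 22 mm wide; open, the fingers measure 114 mm over their backs; the gripper's body (76 mm by 85 mm) begins 54 mm behind the grasp point. The pads swing forward as they close: fully open they stand 13 mm farther back than shut.
Start: joints at [1.197, 0.536, -0.004, 1.538, 0.003, 1.067, -0.071], TCP at [196.921, -619.445, 231.29] pointing down, gripper open.
Joint ranges: [-2.7, 2.7], [-0.37, 2.16], [-1.27, 1.26], [0.24, 2.4], [-1.31, 4.45], [0.19, 1.91], [-2.76, 2.76]. Speed limits (rad/s): [2.39, 2.39, 3.14, 3.14, 3.14, 3.14, 3.14].

### API

Orientations are given as [roll, pitch, yaw] about the fixed x, y, z axes, in that order (R = Rz(yaw) Ry(pitch) Rx(roll)).
In Python, from station import r gives the robot as it stands.
- The arm moves only by the shell command python3 -m jog 'ROWS' [OPENING]. ROWS is text: rows parted by semicolons, each of 6 numbers parted by spaces: the shift along the tool's x, y, z scaled (see below), then the turn, a rotation vector about the tool's x, y, z scaled (see below). A call has 1 to 20 rows; each row is the pose to reach, as a shift and turn from the pose commanded when the call began, along the tool's axes at that moment; what a row does not reach only later rows make up. The controller multiplies each number of a shift by 12 cm and each number of a turn by 45 degrees. A row lasts 1/12 s, in which the tool goes at most 41.7 mm and 7.16 degrees, less where a joint would pass 70% of its speed; a pose out of reach is approached as far as the arm can. A call with a number of a shift or a turn outside -1 to 1 is refused whole. A call with a gripper value outside its range is refused whole. OPENING is the closure, from -1 (fully open) to 1 (shut), so that 0 is half open, set as the call begins (- or left out, the last holds). The fingers move at their own pace and stop on an object; the grip force is fixed at half the most. Time passes only in rows, so rows that repeat a pose let the fingers close. It gives the time, the measured TCP pose, the force and the opening at its end, in the units of the state.
- r.get_obs(): the state, without advancing time (a new reading comes with each control period).
- r.read_camera(name): name is "scene" or "top"; returns the picture (480x640x3 uint8, blue, green, red); there is no depth.
- r.camera_model(name): a dict with "fx", "fy", "cx", "cy" (pixels), "eye" and "rotation" of the camera in the world. Camera axes: x right, y down, z forward; pixel columns grow to the right and rows downward; lengths in mm; the calibration is good to about 2 mm. A picture is of the moment at which its call begins. camera_model takes no time and is no camera call.
- r.close_job(): hands the job in, once; it reports no verdict.
The state is a dict: "time": time; "joints": joint angles; "qd": joint speeds; "effort": joint torques, N m; "position": TCP position; "ee_rot": TCP orientation; "wrist_force": force on the tool from outside, world axes, zero at the start; "wrist_torque": the same for the moment, N m; "width": opening from 0.0 (shut) to 1.0 (fully open).
Only numpy, scipy, OpenCV 4.12 (cv2) and the standard library are available. Lean on these libraries where they do the work, as an engineer would, in place of code of your own. Each camera call takes 0.05 s, during which the arm holds its last target.

### The job

One of the three lever bearings on the desk is worn: find it by rocking the levers one after another, each pushed away from you as far as it goes and then pulled back towards you (a sound one barely gives; never force a lever with more than about 20 N). Rock the worn one so too, even if it is the last left, and leave its lever leaning fully towards you. Then put the steel ring over that lever so that it lies flat on the housing.

Things in the scene. Friction and masses are not known exactly. Their poses are not given: they have to be found in the camera images.
- reject_ring: Plain steel reject ring, loose, standing flat on the desk at the start: outer diameter 56 mm, hole 40 mm, height 20 mm, about 60 g. Origin: centre of its underside; z along its axis.
- bearing_a: One of three outwardly identical bearings, screwed down: foot plate 90 x 72 x 12 mm, grey housing 60 x 60 mm, flat top 50 mm above the desk, an upright lever out of a slot in it. Origin: centre of underside; z up, own +x roughly away from the robot, y along the cross pin. The lever rocks along own x only. One bearing is worn, two sound; letters do not tell which.
- bearing_a_tip (a point): Centre of the lever head of bearing_a, 105 mm above the desk, 75 mm above the cross pin it rocks about; moves with the lever. Head: aluminium, 16 mm along the rocking direction (bearing's x), 24 mm along y, 30 mm high (90 to 120 mm above the desk); below it the lever is 14 x 13 mm. All levers start upright. Over about 20 N at the head overloads the bearing.
- bearing_a_seat (a point): Fixed point, middle of the top of bearing_a's housing, 50 mm above the desk, where the lever comes out. Lever feel, at its head: sound = 0.5 mm free play either way, then springy, 0.28 mm per N; worn = about 10.5 mm almost free either way (0.5 N friction, stays where left) to a stop, then as springy.
- bearing_a_pin (a point): Centre of the cross pin of bearing_a, 30 mm above the desk, inside the housing. It lies like the bearing and twists about y only under load on the lever at its end stop: 0.05 rad per N m, that is 0.00375 rad per N at the head; overloaded beyond 0.08 rad.
- bearing_b: One of three outwardly identical bearings, screwed down: foot plate 90 x 72 x 12 mm, grey housing 60 x 60 mm, flat top 50 mm above the desk, an upright lever out of a slot in it. Origin: centre of underside; z up, own +x roughly away from the robot, y along the cross pin. The lever rocks along own x only. One bearing is worn, two sound; letters do not tell which.
- bearing_b_tip (a point): Centre of the lever head of bearing_b, 105 mm above the desk, 75 mm above the cross pin it rocks about; moves with the lever. Head: aluminium, 16 mm along the rocking direction (bearing's x), 24 mm along y, 30 mm high (90 to 120 mm above the desk); below it the lever is 14 x 13 mm. All levers start upright. Over about 20 N at the head overloads the bearing.
- bearing_b_seat (a point): Fixed point, middle of the top of bearing_b's housing, 50 mm above the desk, where the lever comes out. Lever feel, at its head: sound = 0.5 mm free play either way, then springy, 0.28 mm per N; worn = about 10.5 mm almost free either way (0.5 N friction, stays where left) to a stop, then as springy.
- bearing_b_pin (a point): Centre of the cross pin of bearing_b, 30 mm above the desk, inside the housing. It lies like the bearing and twists about y only under load on the lever at its end stop: 0.05 rad per N m, that is 0.00375 rad per N at the head; overloaded beyond 0.08 rad.
- bearing_c: One of three outwardly identical bearings, screwed down: foot plate 90 x 72 x 12 mm, grey housing 60 x 60 mm, flat top 50 mm above the desk, an upright lever out of a slot in it. Origin: centre of underside; z up, own +x roughly away from the robot, y along the cross pin. The lever rocks along own x only. One bearing is worn, two sound; letters do not tell which.
- bearing_c_tip (a point): Centre of the lever head of bearing_c, 105 mm above the desk, 75 mm above the cross pin it rocks about; moves with the lever. Head: aluminium, 16 mm along the rocking direction (bearing's x), 24 mm along y, 30 mm high (90 to 120 mm above the desk); below it the lever is 14 x 13 mm. All levers start upright. Over about 20 N at the head overloads the bearing.
- bearing_c_seat (a point): Fixed point, middle of the top of bearing_c's housing, 50 mm above the desk, where the lever comes out. Lever feel, at its head: sound = 0.5 mm free play either way, then springy, 0.28 mm per N; worn = about 10.5 mm almost free either way (0.5 N friction, stays where left) to a stop, then as springy.
- bearing_c_pin (a point): Centre of the cross pin of bearing_c, 30 mm above the desk, inside the housing. It lies like the bearing and twists about y only under load on the lever at its end stop: 0.05 rad per N m, that is 0.00375 rad per N at the head; overloaded beyond 0.08 rad.
Mind the look-alikes: they are no part of the job. Leave any yellow look-alike of the bearing_b alone. Leave any turquoise look-alike of the reject_ring alone.

How it is judged:
By the outcome, as a careful person would: the job done as asked, in the order asked, and still so for the second after the job is handed in, with the robot touching nothing.
It also fails if it takes over 72 s, if anything falls off the work surface, if the arm or the gripper's body presses on something with over 40 N, if the wrist force passes 120 N, or if a joint passes its speed limit or range.

## Working session

There is one attempt and no reset: what is moved stays moved. The work goes in short steps, Python scripts to look and compute and a shell command to move; the robot and the scene stay as the last step left them, time stands still between calls to the robot, and variables do not carry over. Pictures are saved under pics/ and viewed, and the job is handed in when it is done.

```bash
ls; mkdir -p pics; python3 - <<'E'
from station import r
import cv2
print(r.get_obs()); print(r.tcp_to_grasp)
for n in("scene","top"):
    cv2.imwrite(f"pics/{n}0.png",r.read_camera(n)); print(n,r.camera_model(n))
E
```

```text
pics
{'time': 0.0, 'joints': array([ 1.19679607,  0.53717565, -0.00445517,  1.5389182 ,  0.00260495,
        1.06728669, -0.07120578]), 'qd': array([-7.86271985e-04,  1.93556988e-03, -2.21944908e-03,  2.22764276e-04,
       -1.00660103e-04, -1.72668233e-03, -5.34783273e-05]), 'effort': array([ 1.62514434e-04, -5.83414257e+01,  1.04868371e+00, -2.59105057e+01,
        1.23974826e-02,  9.58055898e-03, -1.24066466e-05]), 'position': array([ 196.71671887, -618.83046318,  230.38921693]), 'ee_rot': array([-3.13981506e+00,  1.26450740e-04,  3.07883245e-01]), 'wrist_force': array([ 0.23017041, -0.48210519, -0.06702054]), 'wrist_torque': array([-0.01338054,  0.01862345,  0.03233043]), 'width': 0.9979368800820589}
18.700000000000003
scene {'fx': 623.2322221430395, 'fy': 623.2322221430395, 'cx': 313.187533992341, 'cy': 243.38028694284003, 'eye': array([-538.4034106 , -880.99275885,  761.81351845]), 'rotation': array([-2.07287561, -0.0198595 , -1.05663759])}
top {'fx': 482.2628694669572, 'fy': 482.2628694669572, 'cx': 314.19187505948395, 'cy': 244.2633813506475, 'eye': array([ 330.17573435, -273.87811881, 1077.68946228]), 'rotation': array([-2.92802402, -0.00565504, -1.44894572])}
```

View pics/scene0.png

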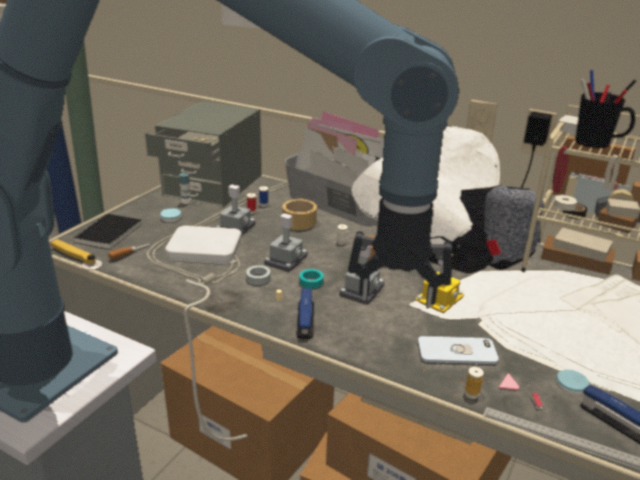

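View pics/top0.png

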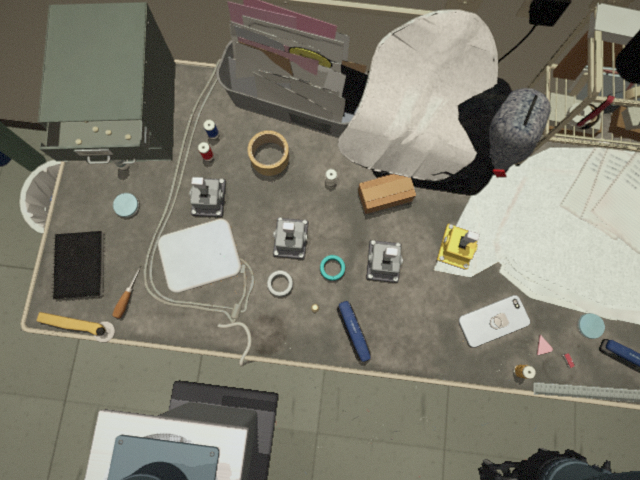

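```bash
cat > h.py <<'E'
import numpy as np, cv2
from scipy.spatial.transform import Rotation as R
from station import r
def cam(n):
    m=r.camera_model(n); a=np.array(m['rotation'])
    M=R.from_rotvec(a).as_matrix() if a.shape==(3,) else a
    return m,M
def proj(n,p):
    m,M=cam(n); c=M.T@(np.array(p,float)-m['eye'])
    return np.array([m['fx']*c[0]/c[2]+m['cx'],m['fy']*c[1]/c[2]+m['cy']])
def ray(n,uv):
    m,M=cam(n); d=M@np.array([(uv[0]-m['cx'])/m['fx'],(uv[1]-m['cy'])/m['fy'],1]); return np.array(m['eye']),d/np.linalg.norm(d)
def onz(n,uv,z):
    e,d=ray(n,uv); return e+d*(z-e[2])/d[2]
def crop(src,x,y,w,h,k,out):
    im=cv2.imread(src) if isinstance(src,str) else src
    cv2.imwrite(out,cv2.resize(im[y:y+h,x:x+w],None,fx=k,fy=k,interpolation=cv2.INTER_CUBIC))
E
python3 - <<'E'
from h import *
print(cam('top')[1],cam('scene')[1])
print(proj('top',[0,0,0]),proj('scene',r.get_obs()['position']))
for uv,z in [((207,195),50),((291,237),50),((385,258),50),((280,284),20)]: print(onz('top',uv,z))
crop('pics/top0.png',180,165,160,140,5,'pics/c1.png')
crop('pics/top0.png',320,200,160,100,5,'pics/c2.png')
crop('pics/scene0.png',200,170,160,140,5,'pics/c3.png')
E
```

```text
[[ 0.60811753 -0.05235136  0.79211894]
 [ 0.05853274 -0.99215018 -0.11050763]
 [ 0.79168617  0.11356652 -0.60027965]] [[ 0.65217386  0.34325768  0.67590193]
 [-0.31761707 -0.68584835  0.65477586]
 [ 0.68832307 -0.6417057  -0.33826787]]
[-1095.40447201  -267.49869946] [335.59392464 547.24844998]
[1194.0993177  -302.79597207   50.        ]
[1556.32040148 -431.83737311   50.        ]
[2210.93292956 -552.1154468    50.        ]
[1547.46827146 -594.93050592   20.        ]
```

View pics/c1.png

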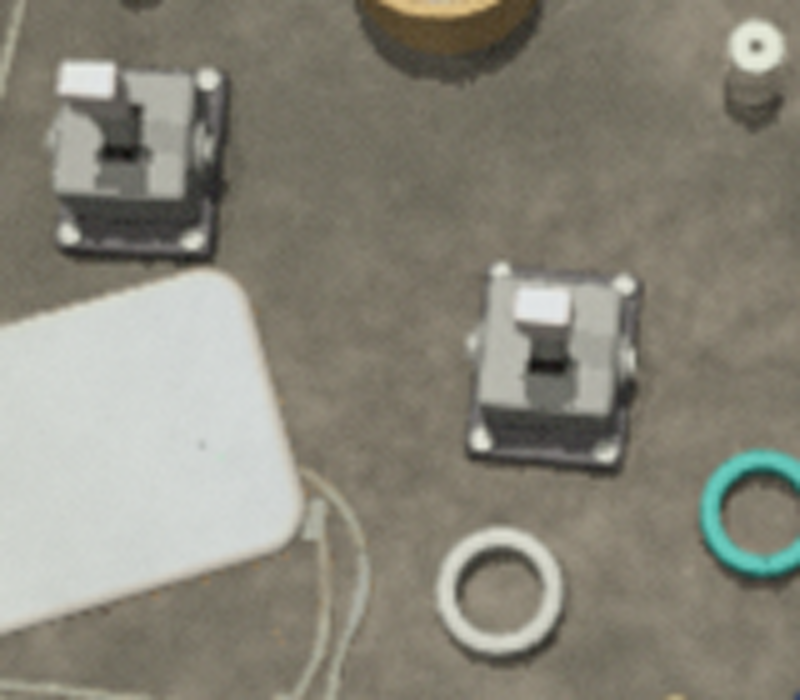

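View pics/c2.png

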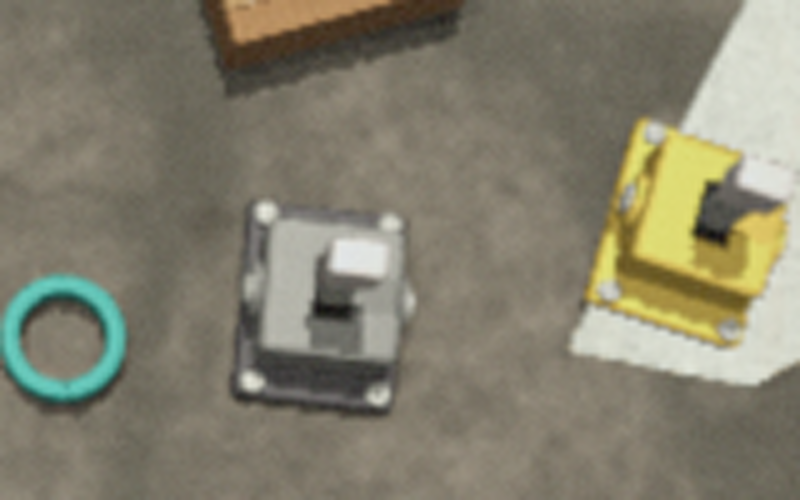

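View pics/c3.png

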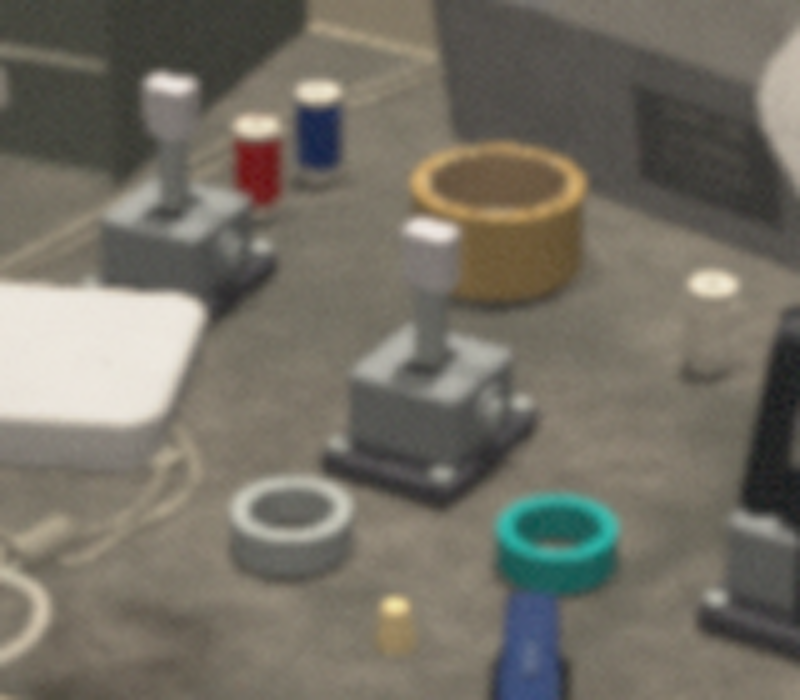

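```bash
sed -i 's/R.from_rotvec(a)/R.from_euler("xyz",a)/' h.py
python3 - <<'E'
from h import *
print(cam('top')[1].round(2).tolist())
print(proj('top',[0,0,0]),proj('scene',r.get_obs()['position']))
im=cv2.imread('pics/top0.png'); sc=cv2.imread('pics/scene0.png')
hsv=cv2.cvtColor(im,cv2.COLOR_BGR2HSV)
for n,x,y,w,h in [('L',185,172,40,50),('M',270,215,42,50),('R',362,235,46,50)]:
    s=im[y:y+h,x:x+w].min(2)
    g=cv2.resize(s,None,fx=4,fy=4,interpolation=cv2.INTER_CUBIC)
    m=(g>185).astype(np.uint8); k,lab,st,ce=cv2.connectedComponentsWithStats(m)
    for i in np.argsort(-st[1:,4])[:2]+1:
        c=lab==i; cnt=cv2.findContours(c.astype(np.uint8),0,2)[0][0]
        rr=cv2.minAreaRect(cnt); uv=(np.array(ce[i])+.5)/4-.5+[x,y]
        print(n,'head',st[i,4]/16,uv.round(2),onz('top',uv,120).round(1),'size',np.array(rr[1])/4,rr[2])
# ring
g=im[262:306,258:302]; hs=hsv[262:306,258:302]
m=((g.min(2)>150)).astype(np.uint8)
k,lab,st,ce=cv2.connectedComponentsWithStats(m); i=1+np.argmax(st[1:,4])
cnt=cv2.findContours((lab==i).astype(np.uint8),0,2)[0][0]; e=cv2.fitEllipse(cnt)
uv=np.array(e[0])+[258,262]; print('ring',uv,e[1],onz('top',uv,20).round(1))
for p in [(56,0),(0,0)]: pass
E
```

```text
[[0.12, -0.97, 0.21], [-0.99, -0.12, 0.02], [0.01, -0.21, -0.98]]
[159.10187957 495.75954287] [395.38808776 308.91625152]
L head 61.625 [197.01 180.32] [642.6   5.6 120. ] size [10.31301022  6.35879946] 4.085616588592529
L head 21.75 [219.1  220.52] [562.5 -54.3 120. ] size [ 2.25 12.25] 90.0
M head 72.9375 [287.88 225.34] [ 569.8 -195.7  120. ] size [11.11954021  7.11451626] 5.7105937004089355
M head 7.1875 [275.58 252.59] [ 510.3 -178.6  120. ] size [3.25 2.5 ] 90.0
R head 74.5 [391.63 250.72] [ 543.  -411.5  120. ] size [11.10110855  7.22502279] 7.125016689300537
R head 7.375 [372.7  241.89] [ 556.5 -371.6  120. ] size [2.75 2.75] 90.0
ring [279.39321518 282.41214371] (23.854488372802734, 24.3696346282959) [ 463.7 -186.2   20. ]
```

```bash
python3 - <<'E'
from h import *
def P(c,off,z): return onz('top',np.array(c)/5-.4+off,z)
o1=np.array([180,165]);o2=np.array([320,200])
for n,o,T,S in [('L',o1,[None,(193,72),(187,200),(55,190)],[None,(208,78),(193,240),(68,235)]),
 ('M',o1,[None,(620,285),(613,415),(480,403)],[(500,270),(625,285),(605,452),(480,440)]),
 ('R',o2,[(265,220),None,(397,362),(258,352)],[(265,212),(391,223),(378,394),(251,381)])]:
  for nm,L,z in(('top',T,50),('screw',S,14)):
    p=[None if c is None else P(c,o,z)[:2] for c in L]
    d=[abs(0) for _ in p]
    q=(p[1]+p[3])/2 if p[1] is not None and p[3] is not None else (p[0]+p[2])/2
    ax=p[1]-p[2] if p[1] is not None else p[0]-p[3]   # up-screen = +x
    ay=p[3]-p[2]
    print(n,nm,'c',q.round(1),'len',np.linalg.norm(ax).round(1),np.linalg.norm(ay).round(1),'yaw',np.arctan2(ax[1],ax[0]).round(3),(np.arctan2(ay[1],ay[0])-np.pi/2).round(3))
E
```

```text
L top c [643.4   5.3] len 59.8 58.9 yaw 0.12 0.045
L screw c [643.1   6.5] len 78.2 57.3 yaw 0.075 0.082
M top c [ 569.8 -196.3] len 58.6 58.2 yaw 0.074 0.031
M screw c [ 569.9 -195.9] len 78.0 56.5 yaw 0.011 0.026
R top c [ 541.5 -410.2] len 58.5 60.0 yaw 0.044 0.05
R screw c [ 543.5 -411.3] len 78.4 56.7 yaw 0.011 0.02
```

```bash
cat > go.py <<'E'
import sys
from h import *
def st():
    o=r.get_obs(); print('t',round(o['time'],2),'pos',o['position'].round(1),'rpy',o['ee_rot'].round(3),'F',o['wrist_force'].round(2),'w',round(o['width'],3)); return o
def plan(x,y,z,yaw):
    o=st(); T=R.from_euler('xyz',o['ee_rot']); d=T.inv().apply(np.array([x,y,z])-o['position'])
    t=(T.inv()*R.from_euler('xyz',[np.pi,0,yaw])).as_rotvec()
    print('shift',(d/120).round(3),'turn',(np.degrees(t)/45).round(3),'rows',(np.linalg.norm(d)/41.7).round(1),(np.degrees(np.linalg.norm(t))/7.16).round(1))
if __name__=='__main__': plan(*map(float,sys.argv[1:5]))
E
python3 go.py 543 -411 220 1.6
```

```text
t 0.1 pos [ 196.7 -618.9  230.5] rpy [-3.14   0.     0.308] F [-0.24 -0.    0.41] w 1.004
shift [ 3.275 -0.777  0.088] turn [-2.000e-03 -1.000e-03 -1.645e+00] rows 9.7 10.3
```

```bash
python3 -m jog '1 -0.24 0.03 0 0 -0.6; 1 -0.24 0.03 0 0 -0.6; 1 -0.24 0.03 0 0 -0.6; 1 -0.24 0.03 0 0 -0.6' 0 ; python3 go.py 543 -411 180 1.6
```

```text
time: 0.43
position: [312.9, -548.7, 227.2]
ee_rot: [3.141, -0.007, 0.798]
wrist_force: [1.2, 1.4, -0.5]
width: 0.499
t 0.43 pos [ 312.9 -548.7  227.2] rpy [ 3.141 -0.007  0.798] F [ 1.24  1.44 -0.51] w 0.499
shift [2.157 0.571 0.41 ] turn [ 0.005 -0.009 -1.021] rows 6.5 6.4
```

```bash
python3 -m jog '1 0.26 0.1 0 0 -0.7; 1 0.26 0.1 0 0 -0.7; 1 0.26 0.1 0 0 -0.7; 1 0.26 0.1 0 0 -0.7; 1 0.26 0.1 0 0 -0.7' ; python3 go.py 543 -411 150 1.6
```

```text
time: 0.85
position: [413.2, -490.2, 214.9]
ee_rot: [3.141, -0.003, 1.342]
wrist_force: [-1.0, -0.9, -0.6]
width: 0.499
t 0.85 pos [ 413.2 -490.2  214.9] rpy [ 3.141e+00 -3.000e-03  1.342e+00] F [-0.96 -0.94 -0.58] w 0.499
shift [0.887 0.903 0.543] turn [ 0.001 -0.003 -0.329] rows 4.0 2.1
```

```bash
python3 -m jog '0.88 0.9 0.54 0 0 -0.33; 0.88 0.9 0.54 0 0 -0.33; 0.88 0.9 0.54 0 0 -0.33; 0.88 0.9 0.54 0 0 -0.33; 0.88 0.9 0.54 0 0 -0.33; 0.88 0.9 0.54 0 0 -0.33' ; python3 go.py 543 -411 92 1.6; python3 - <<'E'
from h import *
a=r.read_camera('top');cv2.imwrite('pics/top1.png',a);crop(a,320,180,160,120,5,'pics/d1.png')
a=r.read_camera('scene');cv2.imwrite('pics/scene1.png',a);crop(a,300,180,160,120,5,'pics/d2.png')
print(proj('top',[543,-411,120]),proj('scene',[543,-411,120]))
E
```

```text
time: 1.35
position: [541.7, -413.2, 149.0]
ee_rot: [-3.14, -0.003, 1.593]
wrist_force: [-1.0, -0.7, 1.4]
width: 0.505
t 1.35 pos [ 541.7 -413.2  149. ] rpy [-3.140e+00 -3.000e-03  1.593e+00] F [-0.96 -0.74  1.38] w 0.505
shift [0.016 0.012 0.475] turn [-0.002 -0.004 -0.009] rows 1.4 0.1
[391.38700971 250.6801498 ] [364.35191902 243.49759518]
```

View pics/d2.png

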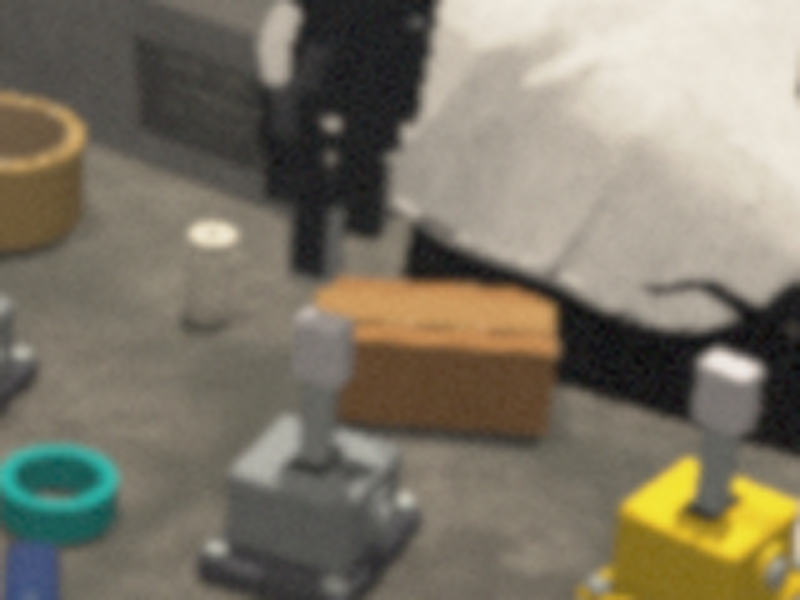

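View pics/top1.png

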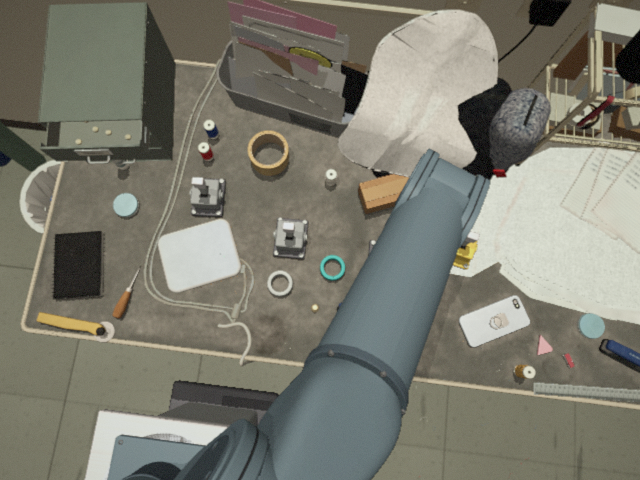

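```bash
python3 -m jog '0.01 0.01 0.2 0 0 0; 0.02 0.01 0.4 0 0 0; 0.02 0.01 0.475 0 0 0;0.02 0.01 0.475 0 0 0;0.02 0.01 0.475 0 0 0' ; python3 go.py 543 -411 92 1.6
```

```text
time: 1.87
position: [540.4, -415.6, 94.4]
ee_rot: [-3.141, 0.0, 1.587]
wrist_force: [0.4, -0.3, 0.1]
width: 0.498
t 1.87 pos [ 540.4 -415.6   94.4] rpy [-3.141  0.     1.587] F [ 0.43 -0.33  0.11] w 0.498
shift [0.038 0.022 0.02 ] turn [-0.     0.001 -0.017] rows 0.1 0.1
```

```bash
python3 -m jog '0.036 0.03 0 0 0 0; 0.036 0.06 0 0 0 0; 0.036 0.09 0 0 0 0; 0.036 0.09 0 0 0 0;0.036 0.09 0 0 0 0' ; python3 go.py 555 -411 92 1.6
```

```text
time: 2.28
position: [552.6, -409.9, 94.4]
ee_rot: [3.141, 0.0, 1.588]
wrist_force: [-0.5, -0.1, 0.4]
width: 0.497
t 2.28 pos [ 552.6 -409.9   94.4] rpy [3.141 0.    1.588] F [-0.46 -0.13  0.37] w 0.497
shift [-0.009  0.02   0.02 ] turn [ 0.001  0.001 -0.015] rows 0.1 0.1
```

```bash
for i in 1; do python3 -m jog '0 0.017 0 0 0 0;0 0.017 0 0 0 0;0 0.017 0 0 0 0'; done; python3 -m jog '0 0.017 0 0 0 0;0 0.017 0 0 0 0;0 0.017 0 0 0 0'|grep -E 'pos|force'; python3 -m jog '0 0.017 0 0 0 0;0 0.017 0 0 0 0;0 0.017 0 0 0 0'|grep -E 'pos|force'
```

```text
time: 2.53
position: [553.9, -409.9, 93.8]
ee_rot: [-3.141, 0.0, 1.588]
wrist_force: [0.2, 0.2, 0.9]
width: 0.499
position: [556.1, -409.8, 93.8]
wrist_force: [-0.1, 0.6, -0.5]
position: [558.1, -409.9, 93.8]
wrist_force: [-0.5, 0.1, -0.4]
```

```bash
for i in 1; do python3 -m jog '0 0.012 0 0 0 0;0 0.012 0 0 0 0;0 0.012 0 0 0 0'; done; python3 -m jog '0 0.012 0 0 0 0;0 0.012 0 0 0 0;0 0.012 0 0 0 0'|grep -E 'pos|force'
```

```text
time: 3.28
position: [559.5, -409.8, 93.9]
ee_rot: [3.142, 0.0, 1.588]
wrist_force: [-0.7, 0.0, 0.2]
width: 0.498
position: [561.0, -409.8, 93.9]
wrist_force: [0.1, -0.0, -0.4]
```

```bash
python3 - <<'E'
from h import *
a=r.read_camera('scene');cv2.imwrite('pics/scene2.png',a);crop(a,310,180,120,110,6,'pics/d3.png')
E
```

```text
(no output)
```

View pics/d3.png

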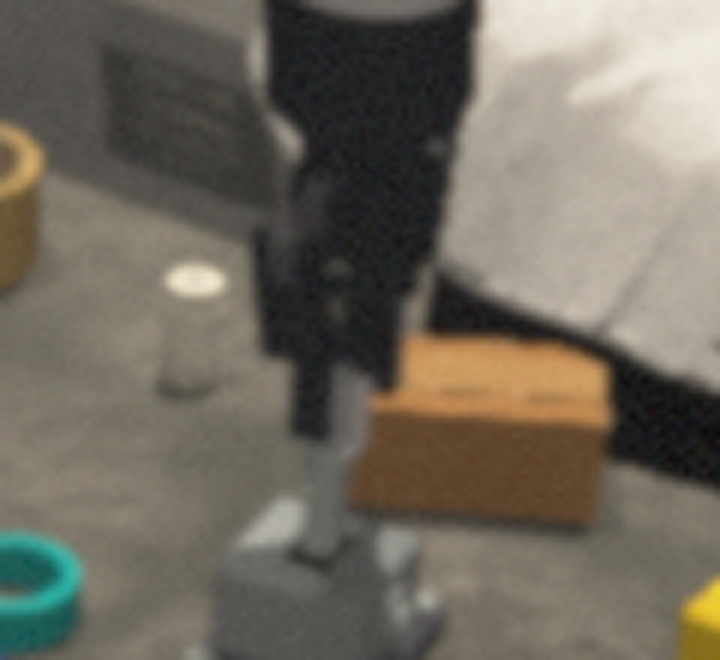

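```bash
python3 -m jog '0 0.017 0 0 0 0;0 0.017 0 0 0 0;0 0.017 0 0 0 0'|grep -E 'pos|force'; python3 -m jog '0 0.017 0 0 0 0;0 0.017 0 0 0 0;0 0.017 0 0 0 0'|grep -E 'pos|force'
```

```text
position: [563.2, -409.7, 93.9]
wrist_force: [-0.1, 0.1, 1.1]
position: [565.2, -409.7, 93.9]
wrist_force: [-1.1, 0.7, -0.1]
```

```bash
python3 -m jog '0 0.008 0 0 0 0;0 0.008 0 0 0 0;0 0.008 0 0 0 0'|grep -E 'pos|force'; python3 -m jog '0 0.008 0 0 0 0;0 0.008 0 0 0 0;0 0.008 0 0 0 0'|grep -E 'pos|force'
```

```text
position: [565.9, -409.7, 93.8]
wrist_force: [-0.2, -0.0, 0.6]
position: [566.5, -409.7, 93.8]
wrist_force: [-1.5, 0.9, 1.5]
```

```bash
python3 -m jog '0 0.008 0 0 0 0;0 0.008 0 0 0 0;0 0.008 0 0 0 0'|grep -E 'pos|force'; python3 -m jog '0 0.008 0 0 0 0;0 0.008 0 0 0 0;0 0.008 0 0 0 0'|grep -E 'pos|force'
```

```text
position: [567.2, -409.8, 93.7]
wrist_force: [-4.0, 0.3, 1.8]
position: [567.8, -409.8, 93.7]
wrist_force: [-5.6, -0.0, 0.9]
```

```bash
python3 -m jog '0 0.007 0 0 0 0;0 0.007 0 0 0 0;0 0.007 0 0 0 0'|grep -E 'pos|force'; python3 -m jog '0 -0.05 0 0 0 0;0 -0.1 0 0 0 0;0 -0.15 0 0 0 0;0 -0.2 0 0 0 0;0 -0.23 0 0 0 0;0 -0.26 0 0 0 0;0 -0.28 0 0 0 0;0 -0.3 0 0 0 0;0 -0.32 0 0 0 0;0 -0.34 0 0 0 0;0 -0.34 0 0 0 0'
```

```text
position: [568.2, -409.8, 93.6]
wrist_force: [-5.9, 1.7, 2.8]
time: 6.25
position: [528.4, -410.5, 93.9]
ee_rot: [-3.141, 0.0, 1.588]
wrist_force: [0.1, -0.9, 0.5]
width: 0.5
```

```bash
python3 -m jog '0 -0.015 0 0 0 0;0 -0.03 0 0 0 0;0 -0.03 0 0 0 0;0 -0.03 0 0 0 0'|grep -E 'pos|force'; python3 -m jog '0 -0.015 0 0 0 0;0 -0.015 0 0 0 0;0 -0.015 0 0 0 0'|grep -E 'pos|force'
```

```text
position: [525.0, -410.4, 93.8]
wrist_force: [0.6, -0.4, 0.9]
position: [523.3, -410.4, 93.8]
wrist_force: [0.9, -1.1, 0.8]
```

```bash
python3 -m jog '0 -0.01 0 0 0 0;0 -0.01 0 0 0 0;0 -0.01 0 0 0 0'|grep -E 'pos|force';python3 -m jog '0 -0.008 0 0 0 0;0 -0.008 0 0 0 0;0 -0.008 0 0 0 0'|grep -E 'pos|force'
```

```text
position: [522.1, -410.5, 93.9]
wrist_force: [0.5, -0.1, -0.6]
position: [521.2, -410.4, 93.8]
wrist_force: [-0.4, 0.7, -0.0]
```

```bash
python3 -m jog '0 -0.01 0 0 0 0;0 -0.01 0 0 0 0;0 -0.01 0 0 0 0'|grep -E 'pos|force';python3 -m jog '0 -0.008 0 0 0 0;0 -0.008 0 0 0 0;0 -0.008 0 0 0 0'|grep -E 'pos|force'
```

```text
position: [520.2, -410.4, 93.9]
wrist_force: [0.9, -0.6, -1.6]
position: [519.6, -410.4, 93.9]
wrist_force: [2.9, -0.1, -2.1]
```

```bash
python3 -m jog '0 -0.01 0 0 0 0;0 -0.01 0 0 0 0;0 -0.01 0 0 0 0'|grep -E 'pos|force'; python3 - <<'E'
from h import *
a=r.read_camera('scene');cv2.imwrite('pics/scene3.png',a);crop(a,310,180,120,110,6,'pics/d4.png')
E
```

```text
position: [518.8, -410.4, 94.0]
wrist_force: [4.8, 0.1, -3.1]
```

View pics/d4.png

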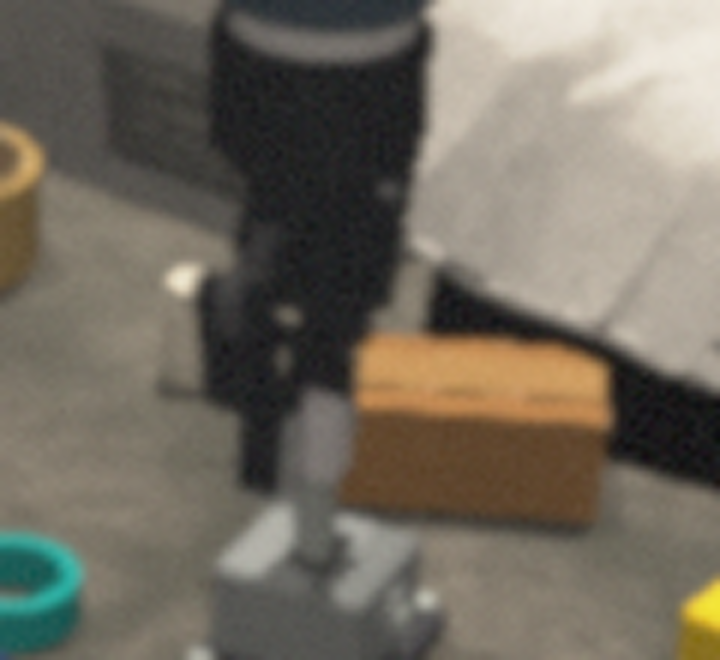

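```bash
python3 -m jog '0 -0.005 0 0 0 0;0 -0.005 0 0 0 0;0 -0.005 0 0 0 0'|grep -E 'pos|force'; python3 -m jog '0 0.05 0 0 0 0;0 0.11 0 0 0 0;0 0.11 0 0 0 0;0 0.11 -0.3 0 0 0;0 0.11 -0.6 0 0 0;0 0.11 -0.6 0 0 0;0 0.11 -0.6 0 0 0'; python3 go.py 570 -196 165 1.6
```

```text
position: [518.6, -410.4, 94.1]
wrist_force: [5.9, 0.5, -3.1]
time: 8.97
position: [531.6, -411.4, 168.4]
ee_rot: [3.139, 0.003, 1.588]
wrist_force: [-0.1, -0.0, -1.3]
width: 0.501
t 8.97 pos [ 531.6 -411.4  168.4] rpy [3.139e+00 3.000e-03 1.588e+00] F [-0.09 -0.04 -1.33] w 0.501
shift [1.79  0.35  0.024] turn [ 0.004  0.004 -0.016] rows 5.2 0.1
```

```bash
python3 -m jog '0.9 0.18 0 0 0 0;0.9 0.18 0 0 0 0;0.9 0.18 0 0 0 0;0.9 0.18 0 0 0 0' >/dev/null; python3 -m jog '0.9 0.17 0 0 0 0;0.9 0.17 0 0 0 0;0.9 0.17 0 0 0 0;0.9 0.17 0 0 0 0' ; python3 go.py 570 -196 94 1.6;  python3 - <<'E'
from h import *
a=r.read_camera('scene');cv2.imwrite('pics/scene4.png',a);crop(a,240,150,160,130,5,'pics/d5.png')
a=r.read_camera('top');cv2.imwrite('pics/top4.png',a)
crop(a,330,220,100,75,6,'pics/d6.png')
E
```

```text
time: 9.63
position: [569.5, -185.1, 165.1]
ee_rot: [-3.14, -0.005, 1.598]
wrist_force: [1.1, 1.1, 0.3]
width: 0.498
t 9.63 pos [ 569.5 -185.1  165.1] rpy [-3.14  -0.005  1.598] F [1.08 1.12 0.31] w 0.498
shift [-0.094  0.002  0.592] turn [-0.001 -0.006 -0.003] rows 1.7 0.0
```

View pics/d5.png

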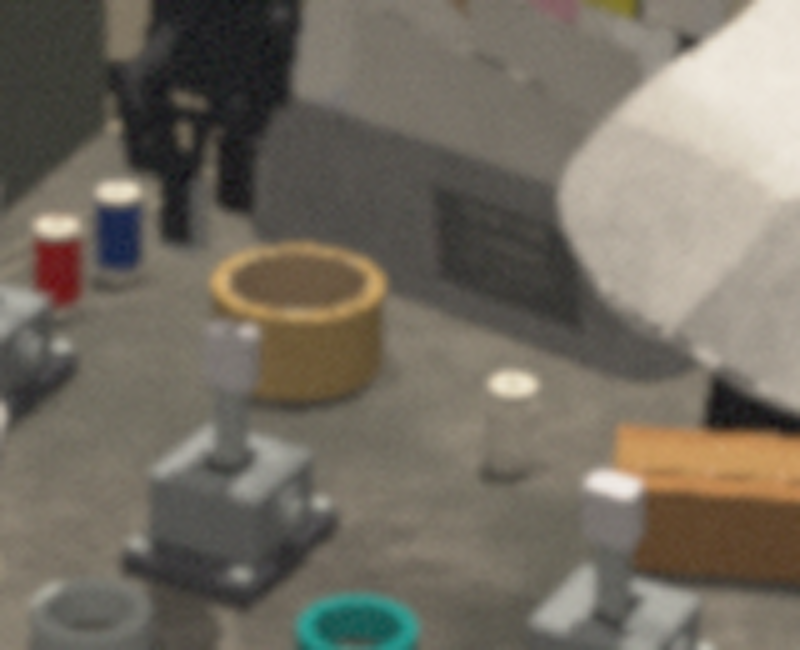

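View pics/d6.png

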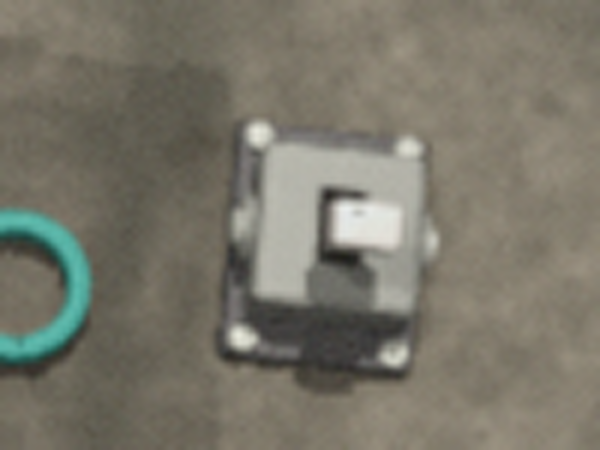

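```bash
python3 -m jog '-0.09 0 0 0 0 0;-0.09 0 0.3 0 0 0;-0.09 0 0.59 0 0 0;-0.09 0.03 0.59 0 0 0;-0.09 0.06 0.59 0 0 0;-0.09 0.08 0.59 0 0 0;-0.09 0.08 0.59 0 0 0;-0.09 0.08 0.59 0 0 0' ; python3 go.py 583 -196 94 1.6
```

```text
time: 10.4
position: [580.2, -204.9, 97.1]
ee_rot: [3.138, 0.001, 1.588]
wrist_force: [-0.0, -0.3, -0.4]
width: 0.496
t 10.4 pos [ 580.2 -204.9   97.1] rpy [3.138e+00 1.000e-03 1.588e+00] F [-0.04 -0.28 -0.44] w 0.496
shift [0.074 0.025 0.026] turn [ 0.004  0.001 -0.016] rows 0.2 0.1
```

```bash
python3 -m jog '0.07 0.01 0.02 0 0 0;0.07 0.01 0.02 0 0 0;0.07 0.01 0.02 0 0 0;0.07 0.01 0.02 0 0 0'|grep -E 'pos|force'; python3 -m jog '0 0.01 0 0 0 0;0 0.01 0 0 0 0;0 0.01 0 0 0 0'|grep -E 'pos|force'
```

```text
position: [579.7, -195.6, 92.9]
wrist_force: [0.1, -0.4, 0.3]
position: [580.9, -196.0, 92.7]
wrist_force: [0.2, 0.4, 0.8]
```

```bash
python3 -m jog '0 0.01 0 0 0 0;0 0.01 0 0 0 0;0 0.01 0 0 0 0'|grep -E 'pos|force';python3 -m jog '0 0.01 0 0 0 0;0 0.01 0 0 0 0;0 0.01 0 0 0 0'|grep -E 'pos|force'
```

```text
position: [582.1, -195.8, 92.6]
wrist_force: [-0.2, -0.3, -0.4]
position: [583.3, -195.8, 92.6]
wrist_force: [0.4, -0.1, 1.0]
```

```bash
python3 -m jog '0 0.01 0 0 0 0;0 0.01 0 0 0 0;0 0.01 0 0 0 0'|grep -E 'pos|force';python3 -m jog '0 0.008 0 0 0 0;0 0.008 0 0 0 0;0 0.008 0 0 0 0'|grep -E 'pos|force'
```

```text
position: [584.2, -195.8, 92.6]
wrist_force: [-1.1, -0.3, 1.2]
position: [584.9, -195.8, 92.6]
wrist_force: [-2.9, -0.1, 3.2]
```

```bash
python3 -m jog '0 0.008 0 0 0 0;0 0.008 0 0 0 0;0 0.008 0 0 0 0'|grep -E 'pos|force'
```

```text
position: [585.5, -195.8, 92.6]
wrist_force: [-5.0, 0.9, 4.1]
```

```bash
python3 -m jog '0 0.008 0 0 0 0;0 0.008 0 0 0 0;0 0.008 0 0 0 0'|grep -E 'pos|force'; python3 -m jog '0 -0.05 0 0 0 0;0 -0.1 0 0 0 0;0 -0.15 0 0 0 0;0 -0.2 0 0 0 0;0 -0.22 0 0 0 0;0 -0.22 0 0 0 0;0 -0.22 0 0 0 0'
```

```text
position: [585.9, -195.8, 92.5]
wrist_force: [-5.6, 0.7, 5.1]
time: 13.07
position: [561.1, -196.2, 92.8]
ee_rot: [3.141, 0.0, 1.588]
wrist_force: [0.3, 0.0, 0.0]
width: 0.504
```

```bash
python3 -m jog '0 -0.01 0 0 0 0;0 -0.01 0 0 0 0;0 -0.01 0 0 0 0'|grep -E 'pos|force';python3 -m jog '0 -0.01 0 0 0 0;0 -0.01 0 0 0 0;0 -0.01 0 0 0 0'|grep -E 'pos|force'
```

```text
position: [559.9, -196.1, 92.6]
wrist_force: [-0.4, -0.7, 0.2]
position: [558.5, -196.2, 92.6]
wrist_force: [-0.1, 0.7, 0.6]
```

```bash
python3 -m jog '0 -0.01 0 0 0 0;0 -0.01 0 0 0 0;0 -0.01 0 0 0 0'|grep -E 'pos|force';python3 -m jog '0 -0.01 0 0 0 0;0 -0.01 0 0 0 0;0 -0.01 0 0 0 0'|grep -E 'pos|force'
```

```text
position: [557.3, -196.2, 92.7]
wrist_force: [0.1, 0.5, 0.5]
position: [556.2, -196.2, 92.8]
wrist_force: [-0.3, 0.3, 0.3]
```

```bash
python3 -m jog '0 -0.01 0 0 0 0;0 -0.01 0 0 0 0;0 -0.01 0 0 0 0'|grep -E 'pos|force';
```

```text
position: [555.5, -196.2, 92.8]
wrist_force: [2.8, -0.3, -0.5]
```

```bash
python3 -m jog '0 -0.01 0 0 0 0;0 -0.01 0 0 0 0;0 -0.01 0 0 0 0'|grep -E 'pos|force';python3 -m jog '0 -0.008 0 0 0 0;0 -0.008 0 0 0 0;0 -0.008 0 0 0 0'|grep -E 'pos|force'; python3 -m jog '0 0.05 0 0 0 0;0 0.13 0 0 0 0;0 0.13 -0.3 0 0 0;0 0.13 -0.6 0 0 0;0 0.13 -0.6 0 0 0'; python3 go.py 643 6 165 1.64
```

```text
position: [554.5, -196.3, 92.9]
wrist_force: [5.0, 0.4, -2.0]
position: [554.0, -196.2, 93.0]
wrist_force: [6.3, 0.2, -2.2]
time: 15.23
position: [572.4, -196.7, 170.8]
ee_rot: [3.134, 0.003, 1.588]
wrist_force: [1.6, 0.2, 1.0]
width: 0.499
t 15.23 pos [ 572.4 -196.7  170.8] rpy [3.134e+00 3.000e-03 1.588e+00] F [1.64 0.22 0.95] w 0.499
shift [1.679 0.617 0.049] turn [ 0.01   0.004 -0.066] rows 5.1 0.4
```

```bash
python3 -m jog '0.84 0.31 0 0 0 0;0.84 0.31 0 0 0 0;0.84 0.31 0 0 0 0;0.84 0.31 0 0 0 0' >/dev/null; python3 -m jog '0.8 0.31 0 0 0 -0.06;0.8 0.31 0 0 0 -0.06;0.8 0.31 0 0 0 -0.06;0.8 0.31 0 0 0 -0.06;0.8 0.31 0 0 0 -0.06' ; python3 go.py 643 6 94 1.64
```

```text
time: 15.98
position: [639.2, 3.5, 164.1]
ee_rot: [-3.14, -0.0, 1.638]
wrist_force: [0.1, -1.5, -0.4]
width: 0.499
t 15.98 pos [639.2   3.5 164.1] rpy [-3.14  -0.     1.638] F [ 0.08 -1.53 -0.42] w 0.499
shift [0.019 0.034 0.585] turn [-0.002 -0.    -0.003] rows 1.7 0.0
```

```bash
python3 -m jog '0.03 0.02 0 0 0 0;0.03 0.02 0.3 0 0 0;0.03 0.03 0.59 0 0 0;0.03 0.07 0.59 0 0 0;0.03 0.11 0.59 0 0 0;0.03 0.11 0.59 0 0 0;0.03 0.11 0.59 0 0 0'; python3 -m jog '0 0.01 0 0 0 0;0 0.01 0 0 0 0;0 0.01 0 0 0 0'|grep -E 'pos|force'
```

```text
time: 16.57
position: [654.4, 6.2, 96.3]
ee_rot: [3.138, 0.0, 1.634]
wrist_force: [0.5, 0.3, 0.7]
width: 0.503
position: [654.0, 6.5, 94.9]
wrist_force: [0.1, -0.5, 0.1]
```

```bash
python3 -m jog '0 0.01 0 0 0 0;0 0.01 0 0 0 0;0 0.01 0 0 0 0'|grep -E 'pos|force';python3 -m jog '0 0.01 0 0 0 0;0 0.01 0 0 0 0;0 0.01 0 0 0 0'|grep -E 'pos|force'
```

```text
position: [654.7, 6.6, 94.0]
wrist_force: [-0.1, 0.6, 0.1]
position: [655.9, 6.7, 93.8]
wrist_force: [-0.6, 0.2, 0.3]
```

```bash
python3 -m jog '0 0.01 0 0 0 0;0 0.01 0 0 0 0;0 0.01 0 0 0 0'|grep -E 'pos|force';python3 -m jog '0 0.01 0 0 0 0;0 0.01 0 0 0 0;0 0.01 0 0 0 0'|grep -E 'pos|force'
```

```text
position: [657.0, 6.8, 93.8]
wrist_force: [-0.3, -0.1, -0.4]
position: [657.8, 6.8, 93.8]
wrist_force: [-3.2, -0.3, 2.3]
```

```bash
python3 -m jog '0 0.01 0 0 0 0;0 0.01 0 0 0 0;0 0.01 0 0 0 0'|grep -E 'pos|force';python3 -m jog '0 0.007 0 0 0 0;0 0.007 0 0 0 0;0 0.007 0 0 0 0'|grep -E 'pos|force'; python3 -m jog '0 -0.05 0 0 0 0;0 -0.1 0 0 0 0;0 -0.15 0 0 0 0;0 -0.2 0 0 0 0;0 -0.23 0 0 0 0;0 -0.23 0 0 0 0;0 -0.23 0 0 0 0'
```

```text
position: [658.6, 6.9, 93.7]
wrist_force: [-4.9, 0.0, 3.9]
position: [659.0, 6.9, 93.8]
wrist_force: [-6.4, -0.9, 5.4]
time: 18.9
position: [632.9, 5.1, 94.1]
ee_rot: [3.141, 0.0, 1.635]
wrist_force: [0.4, 1.2, 0.2]
width: 0.501
```

```bash
python3 -m jog '0 -0.01 0 0 0 0;0 -0.01 0 0 0 0;0 -0.01 0 0 0 0'|grep -E 'pos|force';python3 -m jog '0 -0.01 0 0 0 0;0 -0.01 0 0 0 0;0 -0.01 0 0 0 0'|grep -E 'pos|force'
```

```text
position: [631.8, 5.2, 93.9]
wrist_force: [-0.0, 0.1, 0.0]
position: [630.4, 5.1, 93.9]
wrist_force: [-0.0, 0.2, -0.4]
```

```bash
python3 -m jog '0 -0.01 0 0 0 0;0 -0.01 0 0 0 0;0 -0.01 0 0 0 0'|grep -E 'pos|force';python3 -m jog '0 -0.01 0 0 0 0;0 -0.01 0 0 0 0;0 -0.01 0 0 0 0'|grep -E 'pos|force'
```

```text
position: [629.3, 5.0, 94.0]
wrist_force: [0.5, 0.1, -0.4]
position: [628.4, 5.0, 94.0]
wrist_force: [2.2, 0.4, -0.6]
```

```bash
python3 -m jog '0 -0.01 0 0 0 0;0 -0.01 0 0 0 0;0 -0.01 0 0 0 0'|grep -E 'pos|force';python3 -m jog '0 -0.008 0 0 0 0;0 -0.008 0 0 0 0;0 -0.008 0 0 0 0'|grep -E 'pos|force'
```

```text
position: [627.6, 4.9, 94.1]
wrist_force: [4.9, 0.7, -1.7]
position: [627.0, 4.9, 94.2]
wrist_force: [6.6, -1.5, -3.1]
```

```bash
python3 -m jog '0 0.06 0 0 0 0;0 0.12 0 0 0 0;0 0.12 -0.3 0 0 0;0 0.12 -0.6 0 0 0;0 0.12 -0.6 0 0 0'; python3 go.py 464 -186 170 0.03
```

```text
time: 20.82
position: [644.2, 6.4, 172.4]
ee_rot: [3.133, -0.0, 1.635]
wrist_force: [2.1, -0.3, 1.0]
width: 0.497
t 20.82 pos [644.2   6.4 172.4] rpy [ 3.133 -0.     1.635] F [ 2.07 -0.25  0.97] w 0.497
shift [-1.504 -1.601  0.006] turn [ 0.008 -0.009  2.044] rows 6.3 12.8
```

```bash
python3 -m jog '-0.75 -0.8 0 0 0 0.9;-0.75 -0.8 0 0 0 0.9;-0.75 -0.8 0 0 0 0.9;-0.75 -0.8 0 0 0 0.9;-0.75 -0.8 0 0 0 0.9;-0.75 -0.8 0 0 0 0.9;-0.75 -0.8 0 0 0 0.9' -1; python3 go.py 464 -186 120 0.03
```

```text
time: 21.4
position: [549.9, -90.4, 165.8]
ee_rot: [-3.141, 0.001, 0.925]
wrist_force: [0.2, 0.3, -0.0]
width: 0.999
t 21.4 pos [549.9 -90.4 165.8] rpy [-3.141e+00  1.000e-03  9.250e-01] F [ 0.21  0.32 -0.04] w 0.999
shift [-1.066 -0.092  0.383] turn [-1.00e-03  2.00e-03  1.14e+00] rows 3.3 7.2
```

```bash
python3 -m jog '-1 -0.09 0 0 0 0.9;-1 -0.09 0 0 0 0.9;-1 -0.09 0 0 0 0.9;-1 -0.09 0.3 0 0 0.9;-1 -0.09 0.38 0 0 0.9;-1 -0.09 0.38 0 0 0.9;-1 -0.09 0.38 0 0 0.9'; python3 go.py 464 -186 60 0.03;  python3 - <<'E'
from h import *
a=r.read_camera('top');cv2.imwrite('pics/top5.png',a)
E
```

```text
time: 21.98
position: [469.0, -179.5, 119.4]
ee_rot: [-3.14, 0.002, 0.222]
wrist_force: [0.2, 0.0, -0.4]
width: 1.0
t 21.98 pos [ 469.  -179.5  119.4] rpy [-3.14e+00  2.00e-03  2.22e-01] F [ 0.18  0.04 -0.42] w 1.0
shift [-0.052  0.045  0.495] turn [-0.001  0.003  0.244] rows 1.4 1.5
```

View pics/top5.png

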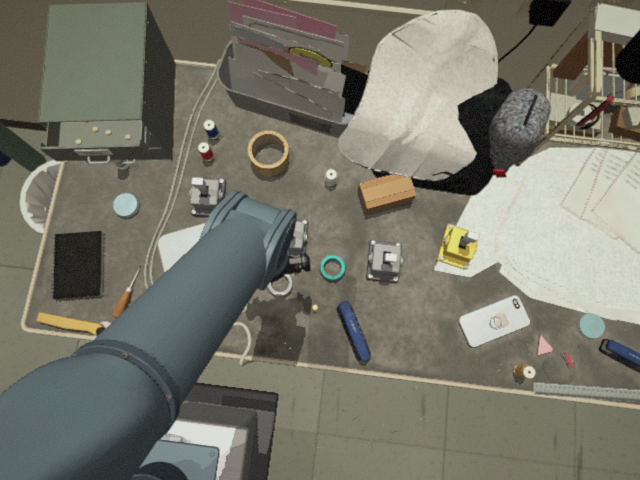

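```bash
python3 -m jog '-0.055 0.04 0 0 0 0.24;-0.055 0.04 0.2 0 0 0.24;-0.055 0.04 0.5 0 0 0.24;-0.055 0.04 0.5 0 0 0.24;-0.055 0.04 0.5 0 0 0.24'; python3 go.py 463 -186 3 0.03;  python3 - <<'E'
from h import *
a=r.read_camera('scene');cv2.imwrite('pics/scene6.png',a);crop(a,200,190,130,110,6,'pics/d7.png')
E
```

```text
time: 22.45
position: [463.2, -185.2, 59.6]
ee_rot: [-3.14, 0.004, 0.037]
wrist_force: [-0.1, -0.2, 0.7]
width: 1.0
t 22.45 pos [ 463.2 -185.2   59.6] rpy [-3.14   0.004  0.037] F [-0.1 -0.2  0.7] w 1.0
shift [-0.001  0.007  0.472] turn [-0.002  0.005  0.009] rows 1.4 0.1
```

View pics/d7.png

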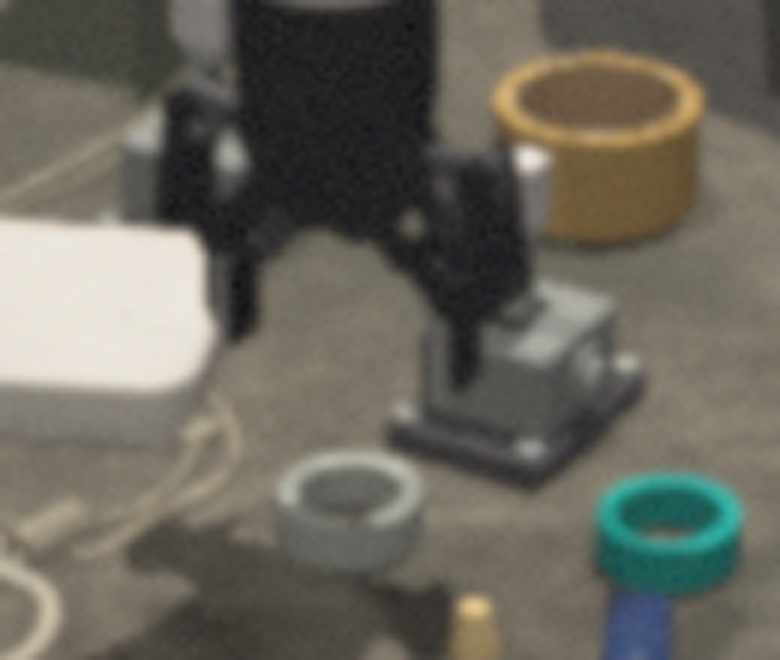

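```bash
python3 - <<'E'
from h import *
print(onz('scene',(258.4,270.3),20)); print(proj('scene',[463,-186,20]))
E
python3 -m jog '0 0.005 0.2 0 0 0;0 0.005 0.35 0 0 0;0 0.005 0.47 0 0 0;0 0.005 0.47 0 0 0;0 0.005 0.47 0 0 0;0 0.005 0.47 0 0 0'; python3 go.py 463 -186 3 0.03
```

```text
[ 468.70410526 -185.21979673   20.        ]
[257.28520054 271.50331944]
time: 23.0
position: [465.8, -187.1, 5.7]
ee_rot: [3.141, -0.003, 0.034]
wrist_force: [-0.4, 0.2, 0.1]
width: 0.998
t 23.0 pos [ 465.8 -187.1    5.7] rpy [ 3.141e+00 -3.000e-03  3.400e-02] F [-0.39  0.24  0.14] w 0.998
shift [-0.023 -0.01   0.023] turn [ 0.001 -0.003  0.005] rows 0.1 0.0
```

```bash
python3 -m jog '-0.005 -0.01 0.022 0 0 0;-0.005 -0.01 0.022 0 0 0;-0.005 -0.01 0.022 0 0 0'; python3 -m jog '0 0 0 0 0 0;0 0 0 0 0 0;0 0 0 0 0 0;0 0 0 0 0 0;0 0 0 0 0 0;0 0 0 0 0 0;0 0 0 0 0 0;0 0 0 0 0 0' 1;  python3 - <<'E'
from h import *
a=r.read_camera('scene');cv2.imwrite('pics/scene7.png',a);crop(a,200,190,130,110,6,'pics/d8.png')
E
```

```text
time: 23.25
position: [464.0, -185.4, 1.9]
ee_rot: [3.141, -0.001, 0.033]
wrist_force: [0.1, -0.5, -0.7]
width: 0.998
time: 23.92
position: [463.8, -185.5, 2.0]
ee_rot: [-3.142, -0.0, 0.032]
wrist_force: [-2.3, 0.9, 11.5]
width: 0.622
```

View pics/d8.png

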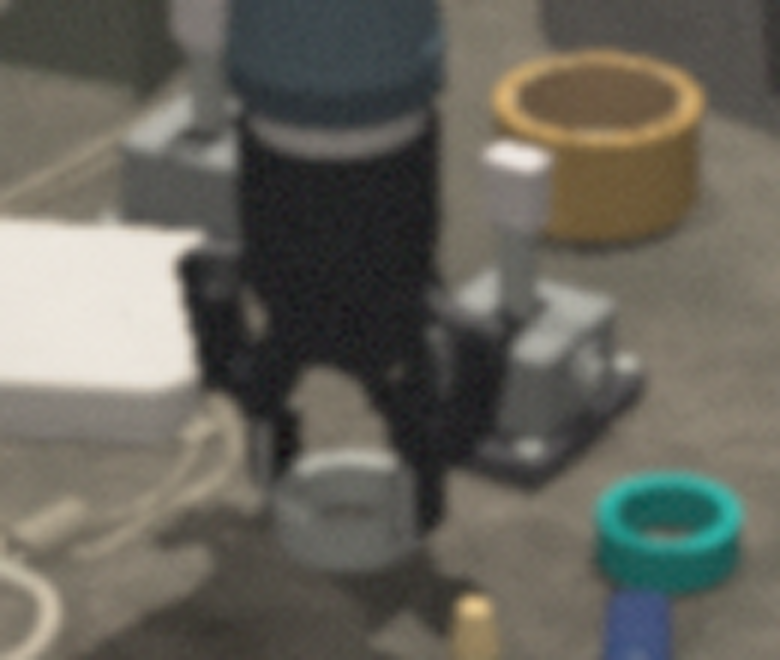

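```bash
python3 - <<'E'
from h import *
a=cv2.imread('pics/scene7.png'); a=cv2.convertScaleAbs(a,alpha=1.8,beta=-20); crop(a,230,240,60,50,12,'pics/d9.png')
a=r.read_camera('top');cv2.imwrite('pics/top7.png',a); a=cv2.convertScaleAbs(a,alpha=1.8,beta=-20); crop(a,240,240,80,65,9,'pics/d10.png')
E
```

```text
(no output)
```

View pics/d9.png

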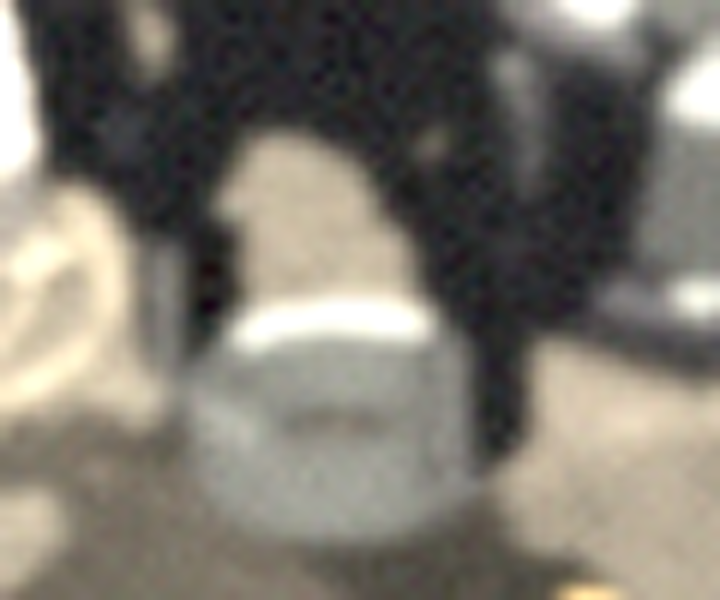

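View pics/d10.png

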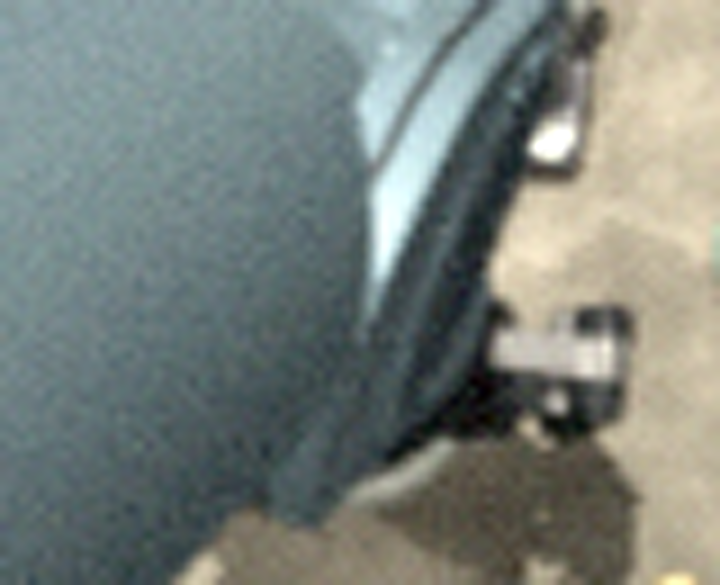

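```bash
python3 -m jog '0 0 -0.1 0 0 0;0 0 -0.2 0 0 0;0 0 -0.4 0 0 0;0 0 -0.6 0 0 0;0 0 -0.8 0 0 0;0 0 -0.9 0 0 0;0 0 -0.9 0 0 0;0 0 -0.9 0 0 0;0 0 -0.9 0 0 0';  python3 - <<'E'
from h import *
a=r.read_camera('scene');cv2.imwrite('pics/scene8.png',a);a=cv2.convertScaleAbs(a,alpha=1.5,beta=-10);crop(a,200,150,130,110,6,'pics/d11.png')
E
```

```text
time: 24.77
position: [463.2, -185.3, 109.0]
ee_rot: [-3.141, 0.001, 0.033]
wrist_force: [0.7, -0.3, -1.1]
width: 0.625
```

View pics/d11.png

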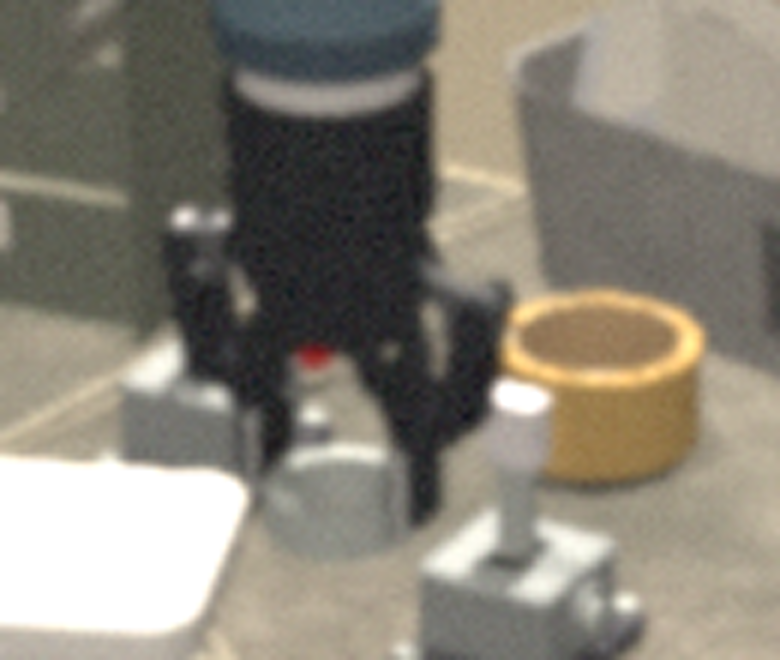

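```bash
python3 - <<'E'
from h import *
o=r.get_obs();print(o['position'],o['width'])
a=cv2.imread('pics/scene8.png')[215:250,235:275]
a=cv2.GaussianBlur(a,(3,3),0).astype(float); a=np.clip((a-70)*2.6,0,255).astype(np.uint8)
cv2.imwrite('pics/d12.png',cv2.resize(a,None,fx=16,fy=16,interpolation=cv2.INTER_CUBIC))
for z in (110,112,115): print(proj('scene',[463,-185,z]),proj('scene',[463,-185,z+20]))
E
```

```text
[ 462.89462633 -185.19345353  108.5556386 ] 0.6244969893470054
[255.95915602 236.56282662] [255.73741051 228.52515104]
[255.93712105 235.76411833] [255.71506416 227.71515639]
[255.90401073 234.56395893] [255.68148556 226.49802282]
```

View pics/d12.png

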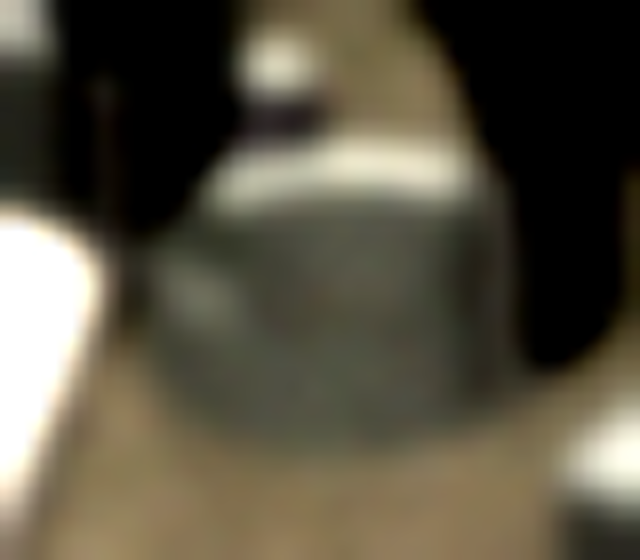

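```bash
python3 - <<'E'
from h import *
t=np.linspace(0,2*np.pi,73)
for tilt in (0,0.2,-.2,.4):
  for zb in (106,):
    P=[]
    for rad,z in((28,0),(28,20),(20,20),(20,0)):
        q=np.c_[rad*np.cos(t),rad*np.sin(t),0*t+z]; q=R.from_euler('y',tilt).apply(q-[0,0,10])+[463,-185,zb+10]
        p=np.array([proj('scene',a) for a in q]); P.append((p.min(0).round(1).tolist(),p.max(0).round(1).tolist()))
    print(tilt,P)
E
```

```text
0 [([243.3, 232.3], [268.7, 244.3]), ([243.0, 224.3], [268.6, 236.1]), ([246.6, 226.0], [264.9, 234.4]), ([246.9, 233.9], [265.1, 242.5])]
0.2 [([242.8, 234.3], [268.1, 242.7]), ([243.5, 225.9], [269.0, 234.0]), ([247.2, 227.0], [265.4, 232.8]), ([246.4, 235.5], [264.5, 241.5])]
-0.2 [([243.9, 230.0], [269.1, 245.7]), ([242.6, 222.9], [268.0, 238.5]), ([246.2, 225.1], [264.3, 236.2]), ([247.5, 232.2], [265.5, 243.4])]
0.4 [([242.5, 235.4], [267.5, 241.8]), ([244.2, 226.7], [269.3, 232.9]), ([247.8, 227.6], [265.7, 232.0]), ([246.1, 236.3], [263.9, 240.8])]
```

```bash
python3 go.py 532 -411.3 155 0.03; python3 -m jog '0.3 0.5 -0.38 0 0 0;0.3 0.9 -0.38 0 0 0;0.3 0.94 -0.38 0 0 0;0.3 0.94 -0.38 0 0 0;0.3 0.94 -0.38 0 0 0;0.3 0.94 -0.38 0 0 0'; python3 go.py 532 -411.3 155 0.03
```

```text
t 24.82 pos [ 462.9 -185.2  108.6] rpy [-3.141e+00  2.000e-03  3.300e-02] F [ 0.62 -0.1  -0.92] w 0.624
shift [ 0.513  1.902 -0.389] turn [-0.001  0.002  0.004] rows 5.8 0.0
time: 25.32
position: [502.5, -296.6, 153.5]
ee_rot: [-3.14, 0.002, 0.032]
wrist_force: [-0.4, 0.7, 0.1]
width: 0.622
t 25.32 pos [ 502.5 -296.6  153.5] rpy [-3.14e+00  2.00e-03  3.20e-02] F [-0.41  0.71  0.06] w 0.622
shift [ 0.215  0.963 -0.014] turn [-0.002  0.003  0.003] rows 2.8 0.0
```

```bash
python3 -m jog '0.21 0.4 -0.01 0 0 0;0.21 0.8 -0.01 0 0 0;0.21 0.96 -0.01 0 0 0;0.21 0.96 -0.01 0 0 0;0.21 0.96 -0.01 0 0 0;0.21 0.96 -0.01 0 0 0;0.21 0.96 -0.01 0 0 0;0.21 0.96 -0.01 0 0 0'; python3 go.py 532 -411.3 130 0.03;python3 - <<'E'
from h import *
a=r.read_camera('scene');cv2.imwrite('pics/scene9.png',a);a=cv2.convertScaleAbs(a,alpha=1.5,beta=-10);crop(a,300,170,120,110,6,'pics/d13.png')
a=r.read_camera('top');cv2.imwrite('pics/top9.png',a);a=cv2.convertScaleAbs(a,alpha=1.5,beta=-10);crop(a,330,210,110,90,7,'pics/d14.png')
E
```

```text
time: 25.98
position: [532.8, -408.9, 155.7]
ee_rot: [-3.14, 0.0, 0.036]
wrist_force: [0.1, -0.7, -0.5]
width: 0.622
t 25.98 pos [ 532.8 -408.9  155.7] rpy [-3.14   0.     0.036] F [ 0.1  -0.71 -0.48] w 0.622
shift [-0.008  0.02   0.214] turn [-0.002  0.001  0.007] rows 0.6 0.0
```

View pics/d13.png

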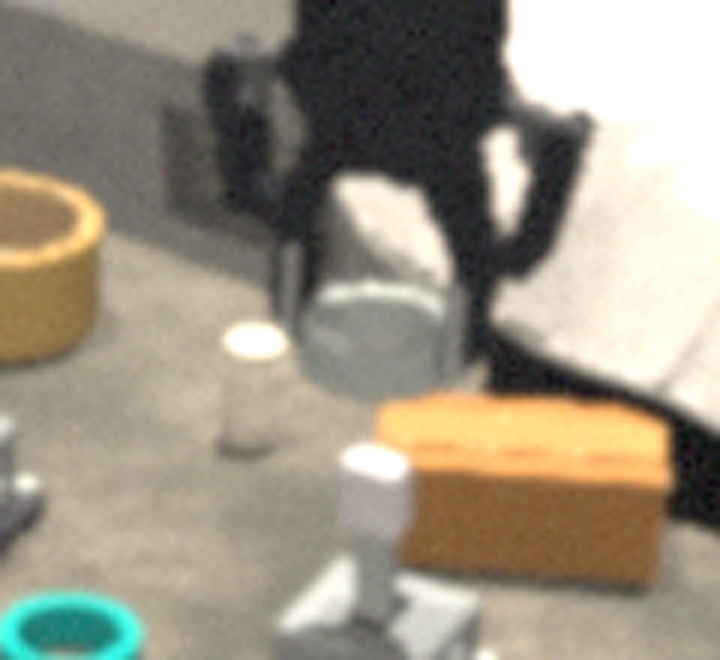

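View pics/d14.png

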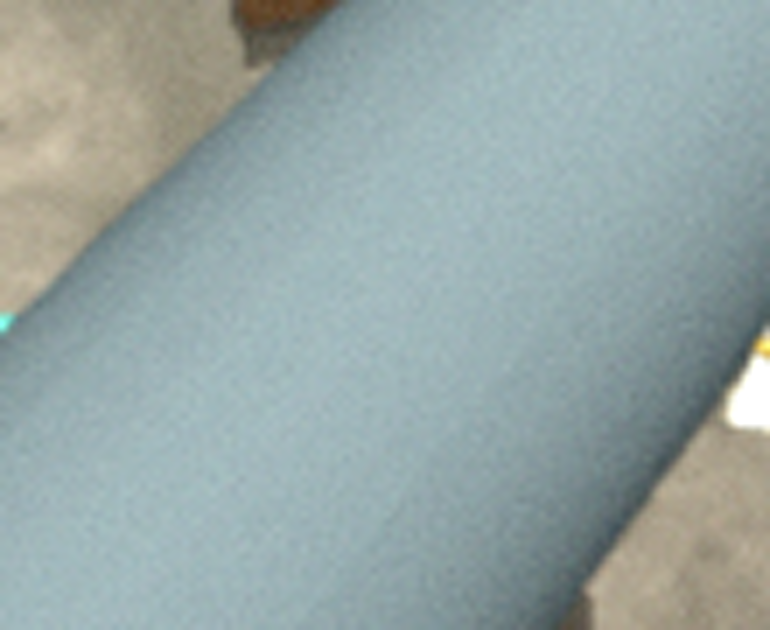

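```bash
python3 - <<'E'
from h import *
print(onz('scene',(362.3,247),120),proj('scene',[530.5,-411.3,120]))
print(proj('scene',[532.8,-408.9,163]), proj('scene',[543,-411,120]))
a=cv2.imread('pics/top4.png')
s=a[240:275,370:410].min(2); g=cv2.resize(s,None,fx=4,fy=4,interpolation=cv2.INTER_CUBIC)
k,lab,st,ce=cv2.connectedComponentsWithStats((g>185).astype(np.uint8))
for i in range(1,k):
  if st[i,4]>300: uv=(ce[i]+.5)/4-.5+[370,240]; print(uv,onz('top',uv,119.5),st[i,4]/16)
E
```

```text
[ 526.66686817 -413.91810247  120.        ] [361.96518336 245.94134966]
[362.58215201 227.31560578] [364.35191902 243.49759518]
[390.9887931  256.72068966] [ 530.58078102 -411.36671439  119.5       ] 72.5
```

```bash
python3 -m jog '-0.012 0.02 0 0 0 0;-0.012 0.02 0.1 0 0 0;-0.012 0.02 0.2 0 0 0;-0.012 0.02 0.22 0 0 0;-0.012 0.02 0.22 0 0 0;-0.012 0.02 0.22 0 0 0'; python3 go.py 531.5 -411.3 110 0.03
```

```text
time: 26.58
position: [530.7, -413.5, 128.9]
ee_rot: [-3.141, 0.001, 0.033]
wrist_force: [-0.0, -0.1, -0.4]
width: 0.621
t 26.58 pos [ 530.7 -413.5  128.9] rpy [-3.141e+00  1.000e-03  3.300e-02] F [-0.01 -0.13 -0.44] w 0.621
shift [ 0.007 -0.018  0.157] turn [-0.001  0.001  0.004] rows 0.5 0.0
```

```bash
python3 -m jog '0.007 -0.016 0 0 0 0;0.007 -0.016 0 0 0 0;0.007 -0.016 0.05 0 0 0;0.007 -0.016 0.1 0 0 0;0.007 -0.016 0.15 0 0 0;0.007 -0.016 0.15 0 0 0'; python3 go.py 532 -411.3 90 0.03;python3 - <<'E'
from h import *
a=r.read_camera('scene');cv2.imwrite('pics/scene10.png',a);a=cv2.convertScaleAbs(a,alpha=1.5,beta=-10);crop(a,300,170,120,110,6,'pics/d15.png')
E
```

```text
time: 27.08
position: [530.7, -411.1, 109.7]
ee_rot: [-3.14, 0.002, 0.033]
wrist_force: [0.0, 0.8, -0.9]
width: 0.629
t 27.08 pos [ 530.7 -411.1  109.7] rpy [-3.14e+00  2.00e-03  3.30e-02] F [ 0.    0.78 -0.87] w 0.629
shift [0.011 0.002 0.164] turn [-0.002  0.003  0.004] rows 0.5 0.0
```

View pics/d15.png

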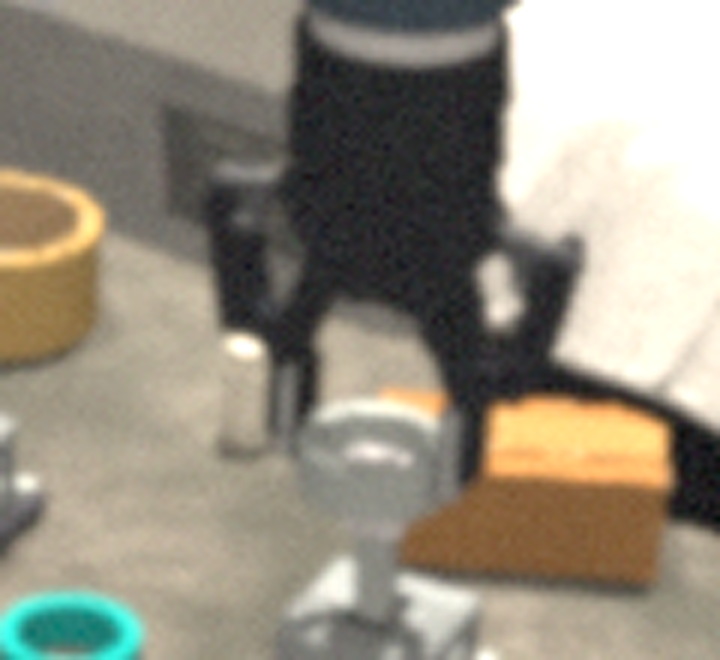

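```bash
python3 -m jog '0.01 0 0.06 0 0 0;0.01 0 0.12 0 0 0;0.01 0 0.18 0 0 0;0.01 0 0.18 0 0 0;0.01 0 0.18 0 0 0'; python3 go.py 533 -411.3 75 0.03; python3 -m jog '0.015 0 0.06 0 0 0;0.015 0 0.1 0 0 0;0.015 0 0.1 0 0 0;0.015 0 0.1 0 0 0'; python3 go.py 538 -411.3 60 0.03
```

```text
time: 27.55
position: [532.5, -411.4, 89.2]
ee_rot: [-3.141, 0.001, 0.033]
wrist_force: [-0.4, -0.1, -0.0]
width: 0.625
t 27.55 pos [ 532.5 -411.4   89.2] rpy [-3.141e+00  1.000e-03  3.300e-02] F [-0.45 -0.09 -0.02] w 0.625
shift [ 0.005 -0.001  0.118] turn [-0.001  0.002  0.004] rows 0.3 0.0
time: 27.88
position: [534.5, -411.5, 77.6]
ee_rot: [-3.141, 0.001, 0.033]
wrist_force: [-1.5, -0.7, 0.6]
width: 0.624
t 27.88 pos [ 534.5 -411.5   77.6] rpy [-3.141e+00  1.000e-03  3.300e-02] F [-1.49 -0.69  0.64] w 0.624
shift [ 0.03  -0.001  0.146] turn [-0.001  0.001  0.004] rows 0.4 0.0
```

```bash
python3 -m jog '0 0 0.05 0 0 0;0.005 0 0.1 0 0 0;0.02 0 0.11 0 0 0;0.03 0 0.11 0 0 0;0.03 0 0.11 0 0 0;0.03 0 0.11 0 0 0'; python3 go.py 541 -411.3 54 0.03;python3 - <<'E'
from h import *
a=r.read_camera('scene');cv2.imwrite('pics/scene11.png',a);a=cv2.convertScaleAbs(a,alpha=1.5,beta=-10);crop(a,310,190,110,100,7,'pics/d16.png')
E
```

```text
time: 28.38
position: [538.6, -411.7, 65.0]
ee_rot: [3.141, -0.0, 0.033]
wrist_force: [-0.3, -0.5, -0.1]
width: 0.626
t 28.38 pos [ 538.6 -411.7   65. ] rpy [ 3.141 -0.     0.033] F [-0.32 -0.54 -0.14] w 0.626
shift [ 0.02  -0.002  0.092] turn [ 0.    -0.     0.004] rows 0.3 0.0
```

View pics/d16.png

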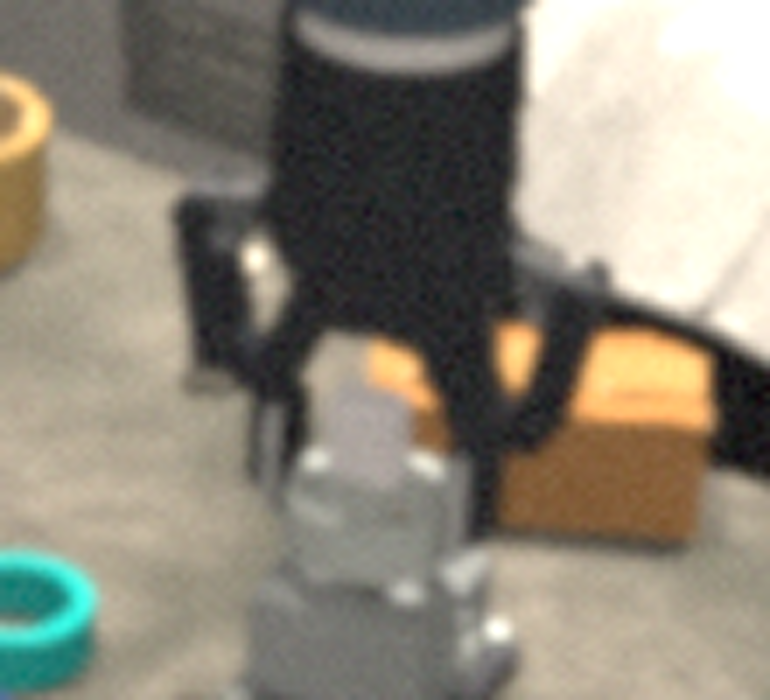

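```bash
python3 -m jog '0.01 0 0.03 0 0 0;0.018 0 0.06 0 0 0;0.018 0 0.07 0 0 0;0.018 0 0.07 0 0 0;0.018 0 0.07 0 0 0'; python3 -m jog '0 0 0.012 0 0 0;0 0 0.012 0 0 0;0 0 0.012 0 0 0'
```

```text
time: 28.85
position: [540.4, -411.4, 56.2]
ee_rot: [-3.141, 0.0, 0.033]
wrist_force: [-0.0, -0.0, -0.5]
width: 0.623
time: 29.1
position: [540.5, -411.6, 55.0]
ee_rot: [3.142, 0.0, 0.033]
wrist_force: [0.1, -1.0, -0.8]
width: 0.623
```

```bash
python3 -m jog '0 0 0.012 0 0 0;0 0 0.012 0 0 0;0 0 0.012 0 0 0'|grep -E 'pos|for'; python3 -m jog '0 0 0.01 0 0 0;0 0 0.01 0 0 0;0 0 0.01 0 0 0'|grep -E 'pos|for'
```

```text
position: [540.4, -411.5, 53.5]
wrist_force: [-0.4, 0.2, 0.2]
position: [540.5, -411.5, 52.3]
wrist_force: [0.0, 0.1, -0.8]
```

```bash
python3 -m jog '0 0 0.008 0 0 0;0 0 0.008 0 0 0;0 0 0.008 0 0 0'|grep -E 'pos|for'; python3 - <<'E'
from h import *
a=r.read_camera('scene');cv2.imwrite('pics/scene12.png',a);a=cv2.convertScaleAbs(a,alpha=1.5,beta=-10);crop(a,320,200,90,80,8,'pics/d17.png')
E
```

```text
position: [540.6, -411.6, 52.2]
wrist_force: [-1.1, 0.5, 4.9]
```

View pics/d17.png

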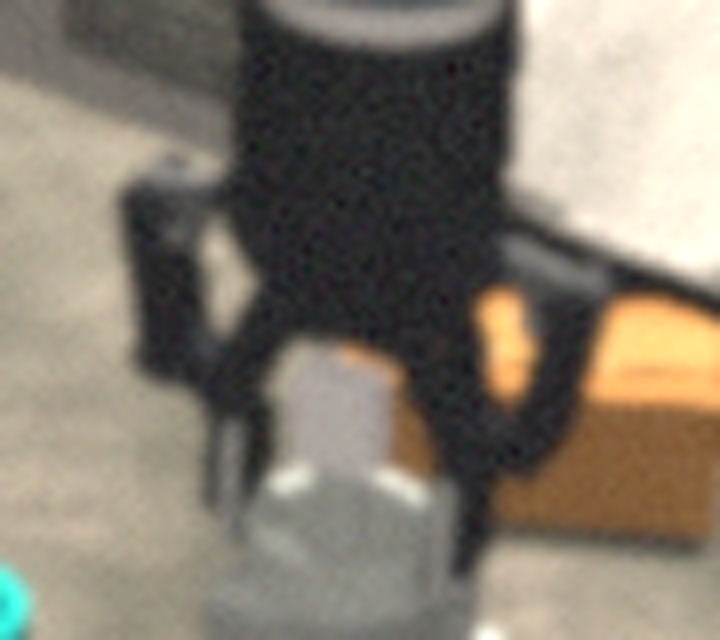

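```bash
python3 -m jog '0 0 -0.004 0 0 0;0 0 -0.004 0 0 0'|grep -E 'pos|for'; python3 -m jog '0 0 0 0 0 0;0 0 0 0 0 0;0 0 0 0 0 0;0 0 0 0 0 0;0 0 0 0 0 0;0 0 0 0 0 0' -1;python3 - <<'E'
from h import *
a=r.read_camera('scene');cv2.imwrite('pics/scene13.png',a);a=cv2.convertScaleAbs(a,alpha=1.5,beta=-10);crop(a,320,200,90,80,8,'pics/d18.png')
E
```

```text
position: [540.6, -411.6, 52.2]
wrist_force: [-0.1, 0.6, 3.5]
time: 30.57
position: [540.5, -411.5, 51.8]
ee_rot: [-3.142, 0.0, 0.033]
wrist_force: [0.7, -1.0, 0.2]
width: 0.997
```

View pics/d18.png

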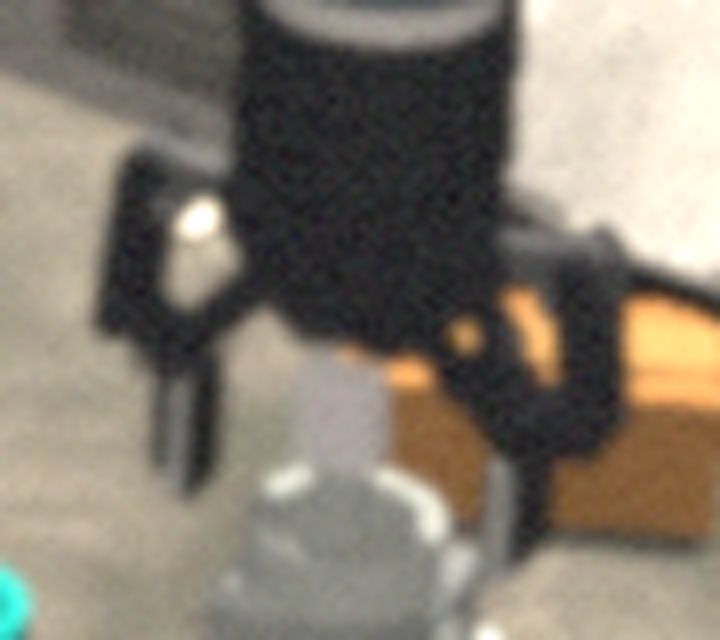

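Released cleanly. Raise straight up, then back away and check.

```bash
python3 -m jog '0 0 -0.08 0 0 0;0 0 -0.2 0 0 0;0 0 -0.45 0 0 0;0 0 -0.7 0 0 0;0 0 -0.95 0 0 0;0 0 -1 0 0 0;0 0 -1 0 0 0'; python3 -m jog '-0.5 0.5 -0.6 0 0 0;-0.9 0.9 -0.6 0 0 0;-0.9 0.9 -0.6 0 0 0;-0.9 0.9 -0.6 0 0 0;-0.9 0.9 -0.6 0 0 0;-0.9 0.9 -0.6 0 0 0'; python3 -m jog '-0.3 1 -0.2 0 0 0;-0.3 1 -0.2 0 0 0;-0.3 1 -0.2 0 0 0;-0.3 1 -0.2 0 0 0;-0.3 1 -0.2 0 0 0;-0.3 1 -0.2 0 0 0'; python3 - <<'E'
from h import *
a=r.read_camera('scene');cv2.imwrite('pics/scene14.png',a);crop(a,310,200,110,100,7,'pics/d19.png')
a=r.read_camera('top');cv2.imwrite('pics/top14.png',a);crop(a,340,215,90,80,8,'pics/d20.png')
E
```

```text
time: 31.2
position: [542.5, -413.1, 176.7]
ee_rot: [3.137, -0.006, 0.033]
wrist_force: [0.7, -0.6, -0.0]
width: 0.999
time: 31.7
position: [432.3, -526.7, 244.6]
ee_rot: [3.139, 0.001, 0.026]
wrist_force: [0.2, 0.8, 0.3]
width: 0.998
time: 32.2
position: [405.3, -642.5, 266.2]
ee_rot: [-3.139, -0.0, 0.034]
wrist_force: [0.4, 1.5, -0.6]
width: 1.002
```

View pics/d19.png

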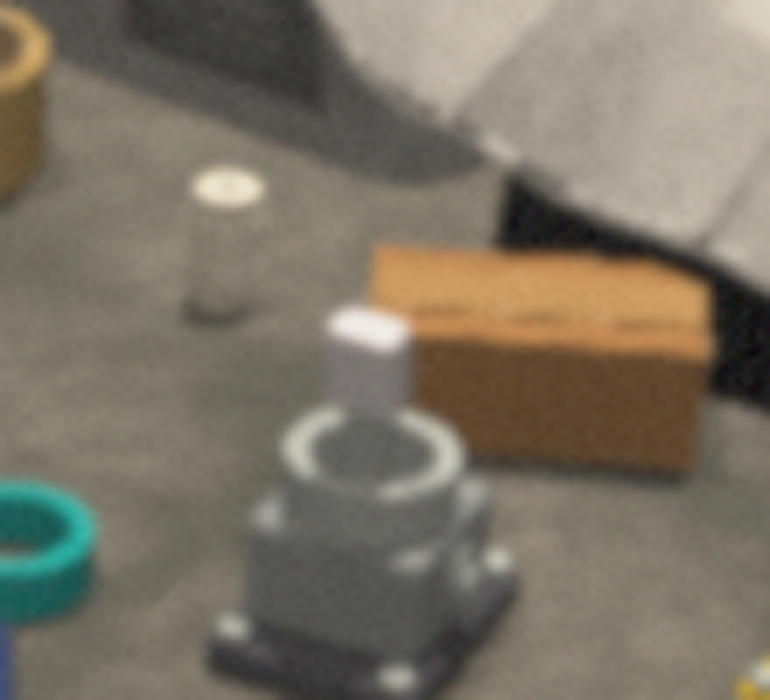

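View pics/d20.png

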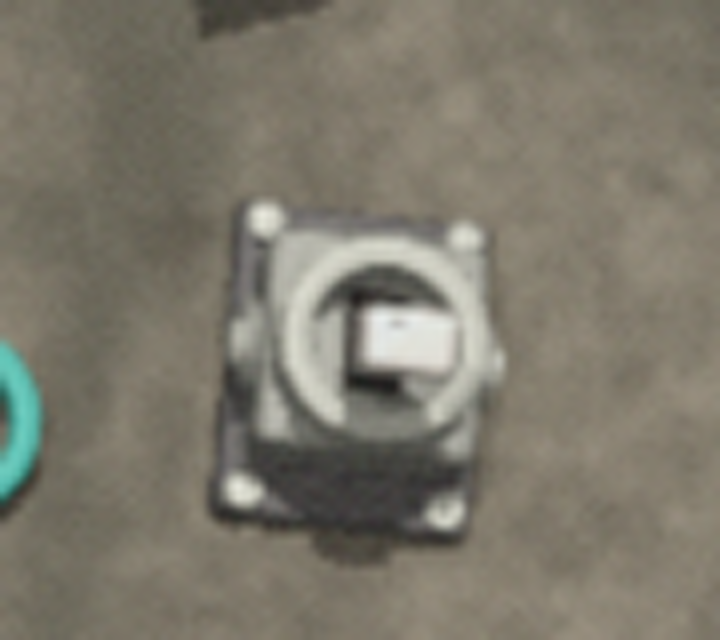

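```bash
python3 - <<'E'
from h import *
a=cv2.imread('pics/top14.png')
s=a[245:270,382:402].min(2); g=cv2.resize(s,None,fx=4,fy=4,interpolation=cv2.INTER_CUBIC)
k,lab,st,ce=cv2.connectedComponentsWithStats((g>185).astype(np.uint8))
for i in range(1,k):
  if st[i,4]>300: uv=(ce[i]+.5)/4-.5+[382,245]; print('head',uv,onz('top',uv,119.5),st[i,4]/16)
print('ring',onz('top',(387.9,257.1),70)); o=r.get_obs(); print(o['time'],abs(o['qd']).max())
E
```

```text
head [392.33706897 249.6045977 ] [ 545.5685533  -412.79183682  119.5       ] 54.375
head [390.87004505 256.78445946] [ 530.42041381 -411.13956989  119.5       ] 69.375
ring [ 539.3085649  -412.01309166   70.        ]
32.3 0.010294065564140703
```

```bash
python3 -m jog '0 0 0 0 0 0;0 0 0 0 0 0'; python3 -c "
from station import r
print(r.close_job())"
```

```text
time: 32.47
position: [405.3, -642.8, 267.8]
ee_rot: [-3.141, -0.0, 0.035]
wrist_force: [-1.0, 0.4, 0.0]
width: 1.001
the job is handed in; nothing more can be done
None
```

The worn bearing is the right-hand one, at about x 543, y −411. The steel ring now lies over its lever, flat on the housing, and I handed the job in at 32.5 s.

**Rocking:** I rocked all three levers away and back, never reading more than about 8 N at the wrist.
- **Right-hand lever:** it moved about 10 mm nearly free each way before meeting a stop, and I left it leaning fully towards the robot.
- **Middle and left levers:** both turned springy after about 1 mm or less, so they are sound.

**Ring:** it was lowered over the leaning lever and met the housing at the expected height with about 5 N.

**Last checks:**
- The lever head was still in its fully-leaned position (x 530.4 against 530.6 before placing).
- The ring looked flat in both views, centred at about (540, −412), roughly 4 mm towards the robot from the housing centre.
- The arm was clear of everything.

**Readings that disagreed:**
- The two cameras differed by about 5 mm on where the ring started. I trusted the top view, and the grip came out fine.
- The gripper read about 53 mm on the 56 mm ring, and about 11 N upward while it closed. Neither had any visible effect.

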